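Eject a thread reel and catch it in the chute

TASK

With one fingertip press down, and keep down, the eject key beside the chute that holds the larger of the two thread reels, and with the other finger standing in that chute stop the reel as it pops out, before it rolls off the open end. Finish while holding it so: that key fully down and the reel lying still in the chute, past its gate, against your finger. Lift nothing, leave the other key and the smaller reel alone, and do not disturb the things around.

Things in the scene. Friction and masses are not known exactly. Their poses are not given: they have to be found in the camera images.
- reel_holder: White plastic reel holder fixed to the worktop, foot 172 (x) x 212 (y) mm, highest at the rear (64 mm). Origin: centre line, on the worktop; x to its rear, y to its left, z up; its front (-x) looks roughly at the robot. Two chutes along x, centred at y = +32 and -32 mm, 42 mm wide inside. Side walls 33 mm high in front of x = -5 mm, 60 mm behind it; 4 mm thick outside, 22 mm between the chutes.
- chute_left (a point): Point on the floor of the left chute, on its centre line (holder x = -50, y = +32 mm, 18.5 mm above the worktop), 49 mm sideways from the left key's centre. The floor slopes 12 degrees down to the open front end (x = -90 mm, 10 mm high); a released reel rolls off it in well under a second, so the stopping finger must already stand in the chute; here is a good place.
- chute_right (a point): The same for the right chute (y = -32 mm).
- gate_left (a point): Foot of the left gate's rear face (holder x = 0, y = +32 mm, chute floor, 29 mm above the worktop). The gate, 4 mm thick and 12 mm high, keeps the reel back and is one piece with the left key: it sinks as the key goes down. Once the key is about 6 to 10 mm down, a weak spring plunger (about 0.2 N) pops the reel over it at up to about 0.5 m/s.
- gate_right (a point): The same for the right gate (y = -32 mm) and right key.
- key_left (a joint): Eject key on the outer side of the left chute (y > 0): 0 = up, grows as it is pressed straight down, 0.014 m = fully down at a hard stop. Spring: about 2 N at first, 4.5 N at the bottom; it returns when released. Fully down its top is 26.5 mm above the worktop, 8 mm above the chute floor beside it, so a finger in the chute at the same height clears the floor.
- key_right (a joint): The same for the right chute (y < 0).
- key_left_top (a point): Centre of the top of the left key, a flat grey pad 44 (holder's x) x 36 mm (y) with three thin dark ribs; at holder x = -50, y = +81 mm, 40.5 mm above the worktop while up; moves with the key.
- key_right_top (a point): The same for the right key, at holder x = -50, y = -81 mm.
- large_reel_centre (a point): Centre of the larger thread reel (28 mm diameter, 36 mm long, 30 g, pale thread and pale flanges), lying across one of the two chutes behind its gate at the start, free to roll. In which chute it lies varies.
- large_reel: The larger reel; this origin is the centre of its end face, its z axis is the reel's axis.
- small_reel_centre (a point): Centre of the smaller thread reel (23 mm diameter, 29 mm long, dark thread, wooden flanges), behind the gate of the other chute. It stays there.
- soap_bar: Pink soap bar, 48 x 75 x 20 mm, loose on the worktop left of the holder; origin centre of its underside. A bystander.
- dosing_cup: Grey-white dosing cup, 63 mm wide, 49 mm high, loose on the worktop right of the holder; origin centre of its underside. A bystander.
- tape_roll: Roll of tape, 98 mm wide, 25 mm high, lying loose behind the holder; origin centre of its underside. A bystander.
Not all that is in view belongs to the job. What is shaped like the large_reel but yellow is not meant.

How it is judged:
By the outcome, as a careful person would: the job done as asked, in the order asked, and still so for the second after the job is handed in, while the arm keeps its last pose, push and grip.
It also fails if it takes over 29 s, if anything falls off the work surface, if the arm or the gripper's body presses on something with over 40 N, if the wrist force passes 120 N, or if a joint passes its speed limit or range.

ROBOT

A 6-joint arm with a two-finger parallel gripper is mounted at the origin on a cart in front of the work surface, level with it; the furniture and walls round the work are solid. World frame = base frame: x ahead of the robot, y to its left, z up, the work surface at z = 0. Lengths are in m, angles in rad, forces in N, time in s.
With the tool pointing down it reaches from about 0.3 to 0.775 m from the base axis. Payload 14.6 kg.
Tool frame: the origin (TCP) lies midway between the tips of the shut fingers; the grasp point (between the pads) lies 19 mm behind it; z points along the fingers, y is the line along which they close (so a half turn about z gives the same grasp; the last joint's range is limited). The gripper opens to 94 mm and grips with 3 to 60 N. Pads are 16 mm wide; open, the fingers measure 119 mm over their backs; the gripper's body (75 mm by 177 mm) begins 78 mm behind the grasp point.
Start: joints at [1.189, 0.3, 1.521, -0, 1.321, -0.067], TCP at [0.17, 0.523, 0.205] pointing down, gripper open.
Joint ranges: [-3.03, 3.03], [-0.79, 2.21], [0.23, 2.52], [-1.04, 4.18], [0, 3.07], [-2.55, 2.55]. Speed limits (rad/s): [2.22, 2.22, 2.57, 3.14, 3.14, 3.14].

INTERFACE

Orientations are given as [roll, pitch, yaw] about the fixed x, y, z axes, in that order (R = Rz(yaw) Ry(pitch) Rx(roll)).
In Python, from station import telemetry, optics, ctrl gives the robot as it stands.
- The arm moves only by the tool carry_out, never from a script. Its argument "plan" is a list that holds one entry, the list of rows, each a list of 7 numbers: the shift along the tool's x, y, z in mm, then the turn, a rotation vector about the tool's x, y, z in rad, then the finger opening in mm, from 0 to 94. A call has 1 to 20 rows; each row shifts and turns the commanded pose from where the row before left it, along the tool's axes as they then stand; what a row does not reach is not made up. A row lasts 1/12 s, in which the tool goes at most 41.7 mm and 7.16 degrees, less where a joint would pass 70% of its speed; a pose out of reach is approached as far as the arm can. A call with a gripper value outside its range is refused whole. The fingers move at their own pace and stop on an object; "squeeze" is the grip in N (left out, the last holds). Time passes only in rows, so rows that do not move let the fingers close. It gives the time, the measured TCP pose, the force, the opening and the grip force at its end, in the units of the state.
- telemetry.get_obs(): the state, without advancing time (a new reading comes with each control period).
- optics.camera(name): name is "scene" or "top" or "wrist"; returns a dict with "pixels" (400x640x3 uint8, red, green, blue), "intrinsics" (3x3 intrinsics, pixels), "origin" and "rotation" of the camera in the world. Camera axes: x right, y down, z forward; pixel columns grow to the right and rows downward; lengths in m; the calibration is good to about 2 mm. A picture is of the moment at which its call begins. There is no depth.
- ctrl.hand_in(): hands the job in; it is judged then, once.
The state is a dict: "time_s": time; "qpos": joint angles; "joint_vel": joint speeds; "tau": joint torques, N m; "ee_pos": TCP position; "eef_rot": TCP orientation; "force": force on the tool from outside, world axes, zero at the start; "moment": the same for the moment, N m; "grip_width": finger opening in m; "grip_force": force on a finger pad.
Only numpy, scipy, OpenCV 4.12 (cv2) and the standard library are available. Lean on these libraries where they do the work, as an engineer would, in place of code of your own. Each camera call takes 0.05 s, during which the arm holds its last target. There are 200 camera calls.

## Working session

There is one attempt and no reset: what is moved stays moved. The work goes in short steps, Python scripts to look and compute and a tool call to move; the robot and the scene stay as the last step left them, time stands still between calls to the robot, and variables do not carry over. Pictures are saved under pics/ and viewed, at most 10 in all, crops included, and the job is handed in when it is done.

Besides the shell and the picture viewer there is one more tool, called after "Request:" by a JSON object that holds its "op" and its "data", one argument or row to a line. carry_out: Moves the arm, as the interface text tells. Its arguments: {"type":"object","properties":{"plan":{"type":"array","items":{"type":"array","items":{"type":"array","items":{"type":"number"}}}},"squeeze":{"type":"number"}},"required":["plan"]}

```bash
mkdir -p pics; cat > h.py <<'E'
import numpy as np, cv2, sys
sys.path.insert(0,'.')
from station import telemetry, optics, ctrl
def shot(n,f):
    c=optics.camera(n); cv2.imwrite('pics/'+f,c['pixels'][:,:,::-1]); np.savez('pics/'+f[:-4]+'.npz',**c); return c
def ray(c,uv,z):
    K,R,o=[np.array(c[k]) for k in('intrinsics','rotation','origin')]
    d=R@np.linalg.inv(K)@[uv[0],uv[1],1]; return o+d*(z-o[2])/d[2]
def proj(c,p):
    K,R,o=[np.array(c[k]) for k in('intrinsics','rotation','origin')]
    q=K@R.T@(np.array(p)-o); return q[:2]/q[2]
E
python3 - <<'E'
from h import *
print(telemetry.get_obs())
a=shot('scene','s0.png');b=shot('top','t0.png')
print(a['origin'],b['origin'])
E
```

```text
{'time_s': 0.0, 'qpos': array([ 1.18941479e+00,  3.00490130e-01,  1.52157616e+00,  4.21449986e-05,
        1.32073183e+00, -6.65980848e-02]), 'joint_vel': array([-2.66502271e-04,  8.12432148e-05,  9.60766695e-04,  1.11977226e-04,
        8.85617181e-04, -9.04620001e-06]), 'tau': array([ 1.73451699e-03, -5.31806266e+01, -3.52745068e+01,  7.08763953e-02,
        2.43299321e-02, -1.34949869e-04]), 'ee_pos': array([0.17017662, 0.52272726, 0.20487799]), 'eef_rot': array([-3.14039258e+00, -1.20953508e-04,  2.82679867e+00]), 'force': array([-0.26841346, -0.2932345 , -0.46788276]), 'moment': array([ 0.00363141, -0.01579279,  0.00664987]), 'grip_force': 0.0, 'grip_width': 0.09394743186111923}
[0.22840837 0.59873989 0.45981899] [ 0.52018631 -0.05123887  1.01767702]
```

View pics/s0.png

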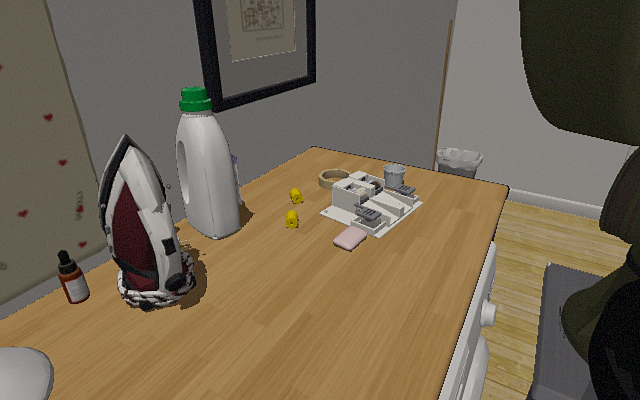

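View pics/t0.png

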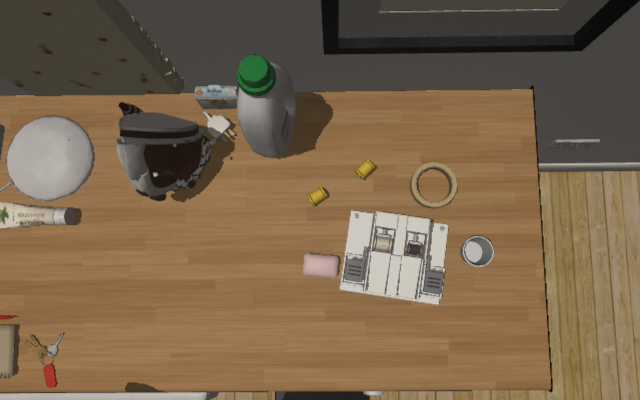

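The top view shows the holder around (395,257). The pale, larger reel is at about (383,242) in the left chute, with the left key at about (355,268). The dark reel is at (414,248) on the right. Next I'll enlarge this area and fit the foot.

```bash
python3 - <<'E'
from h import *
c=dict(np.load('pics/t0.npz')); p=c['pixels']
print(c['intrinsics'],c['rotation'])
im=cv2.resize(p[200:310,325:485,::-1],None,fx=5,fy=5,interpolation=cv2.INTER_CUBIC)
cv2.imwrite('pics/t0c.png',im)
for n,uv in dict(fl=(341,291),fr=(440,302),rr=(448,222),rl=(350,211)).items(): print(n,ray(c,uv,0.003))
for n,uv in dict(keyL=(355,268),keyR=(432,282)).items(): print(n,ray(c,uv,0.0405))
print(ray(c,(321,266),.02))
E
```

```text
[[471.97636717   0.         328.27652372]
 [  0.         471.97636717 207.81590813]
 [  0.           0.           1.        ]] [-3.01983753  0.01157752 -1.57887074]Traceback (most recent call last):
  File "<stdin>", line 6, in <module>
  File "h.py", line 8, in ray
    d=R@np.linalg.inv(K)@[uv[0],uv[1],1]; return o+d*(z-o[2])/d[2]
                                                              ~^^^
IndexError: invalid index to scalar variable.
```

View pics/t0c.png

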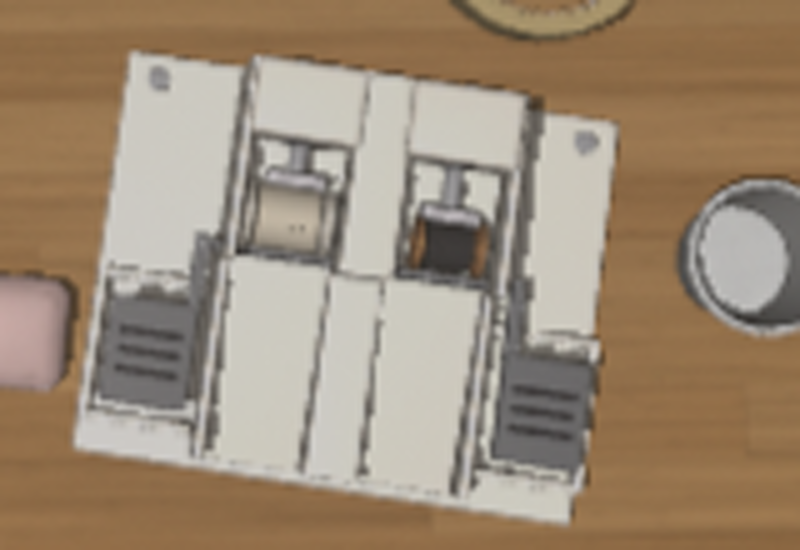

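The enlarged crop shows the pale reel at (290,218) in the left chute, the left key's ribs centred at (149,352), and the right key at (543,413). The foot corners are at (75,450), (570,522), (617,122) and (131,53). The camera rotation is given as roll-pitch-yaw, so I'll fix the helper.

```bash
sed -i "s/^def shot/from scipy.spatial.transform import Rotation as Ro\ndef shot/; s/K,R,o=\[.*$/K,R,o=np.array(c['intrinsics']),Ro.from_euler('xyz',c['rotation']).as_matrix(),np.array(c['origin'])/" h.py
cat >> h.py <<'E'
def fit(H,W):
    H,W=np.array(H)[:,:2],np.array(W)[:,:2]; h,w=H-H.mean(0),W-W.mean(0)
    th=np.arctan2((h[:,0]*w[:,1]-h[:,1]*w[:,0]).sum(),(h*w).sum())
    R=np.array([[np.cos(th),-np.sin(th)],[np.sin(th),np.cos(th)]]); t=W.mean(0)-R@H.mean(0)
    return th,R,t,W-(H@R.T+t)
E
python3 - <<'E'
from h import *
c=dict(np.load('pics/t0.npz'))
P=[((75,450),(-.086,.106,.002)),((570,522),(-.086,-.106,.002)),((617,122),(.086,-.106,.002)),((131,53),(.086,.106,.002)),((149,352),(-.05,.081,.0405)),((543,413),(-.05,-.081,.0405))]
W=[ray(c,(u/5+325-.4,v/5+200-.4),h[2]) for (u,v),h in P]
th,R,t,e=fit([h for _,h in P],W)
print(th,t,(e*1000).round(1))
for n,h in dict(key=(-.05,.081),chute=(-.05,.032),mid=(-.05,.0565)).items(): print(n,R@h+t)
o=telemetry.get_obs(); print(Ro.from_euler('xyz',o['eef_rot']).as_matrix().round(3))
w=optics.camera('wrist');print(w['origin'],w['rotation'])
E
```

```text
-0.15368901272858987 [ 0.5412966  -0.18074429] [[-3.1 -0.3]
 [-2.2  0.7]
 [-3.   0.7]
 [-3.6 -0.1]
 [ 6.5 -0.4]
 [ 5.4 -0.7]]
key [ 0.50428581 -0.0930448 ]
chute [ 0.49678466 -0.14146724]
mid [ 0.50053523 -0.11725602]
[[-0.951  0.31  -0.   ]
 [ 0.31   0.951 -0.001]
 [ 0.    -0.001 -1.   ]]
[0.09314796 0.54716082 0.38464666] [2.86115674e+00 5.81610921e-04 1.25589231e+00]
```

Request:
{"op": "carry_out", "data": {
  "plan": [
    [[0,0,0,0,0,-0.08,36.5],[0,0,0,0,0,-0.08,36.5],[-23,-32,0,0,0,0,36.5],[-23,-32,0,0,0,0,36.5],[-23,-32,0,0,0,0,36.5],[-23,-32,0,0,0,0,36.5],[-23,-32,0,0,0,0,36.5],[-23,-32,0,0,0,0,36.5],[-23,-32,0,0,0,0,36.5],[-23,-32,0,0,0,0,36.5],[-23,-32,0,0,0,0,36.5],[-23,-32,0,0,0,0,36.5],[-23,-32,0,0,0,0,36.5],[-23,-32,0,0,0,0,36.5],[-23,-32,0,0,0,0,36.5],[-23,-32,0,0,0,0,36.5],[-23,-32,0,0,0,0,36.5],[-23,-32,0,0,0,0,36.5],[0,0,0,0,0,0,36.5],[0,0,0,0,0,0,36.5]]
  ],
  "squeeze": 20
}}

```text
time_s: 1.82
ee_pos: [0.455, -0.0409, 0.2049]
eef_rot: [3.142, -0.001, 2.984]
force: [-0.4, -0.6, 0.4]
grip_width: 0.0362
grip_force: 0.0
```

```bash
python3 - <<'E'
from h import *
o=telemetry.get_obs(); print(o['time_s'],o['ee_pos'],o['eef_rot'],o['grip_width'],o['qpos'],o['force'])
c=shot('wrist','w1.png')
E
```

```text
1.8167 [ 0.45504946 -0.04094965  0.20491204] [ 3.14150019e+00 -1.15889352e-03  2.98377175e+00] 0.03623709118467062 [-1.69987319e-01  9.20120243e-02  1.77094993e+00  8.17961148e-05
  1.27979063e+00 -1.58298620e+00] [-0.40013842 -0.62862321  0.38855737]
```

View pics/w1.png

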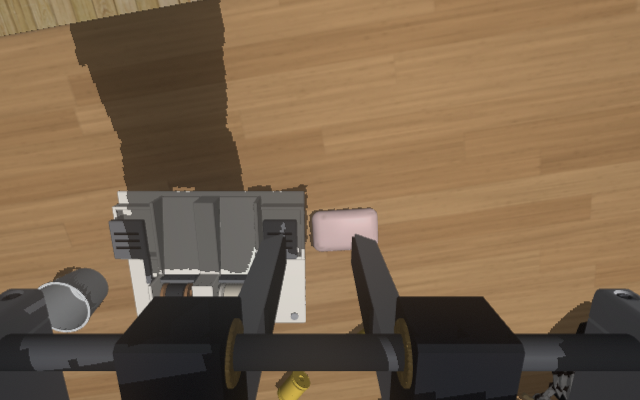

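In the wrist view the left key's ribs are around (283,238) and the right key's around (127,240). The soap is at (345,230), and the gripper shadows the chutes. I'll compute the positions from the keys, holder front and ribs.

```bash
python3 - <<'E'
from h import *
c=dict(np.load('pics/w1.npz')); im=c['pixels'][:,:,::-1]
cr=im[180:300,100:320].astype(float)
cr=np.clip(cr*2.2,0,255).astype('uint8')
cv2.imwrite('pics/w1c.png',cv2.resize(cr,None,fx=3.6,fy=3.6,interpolation=cv2.INTER_CUBIC))
for uv,z in(((283,238),.0405),((127,240),.0405)): print(ray(c,uv,z))
E
```

```text
[ 0.50854836 -0.08819362  0.0405    ]
[ 0.48465128 -0.252607    0.0405    ]
```

View pics/w1c.png

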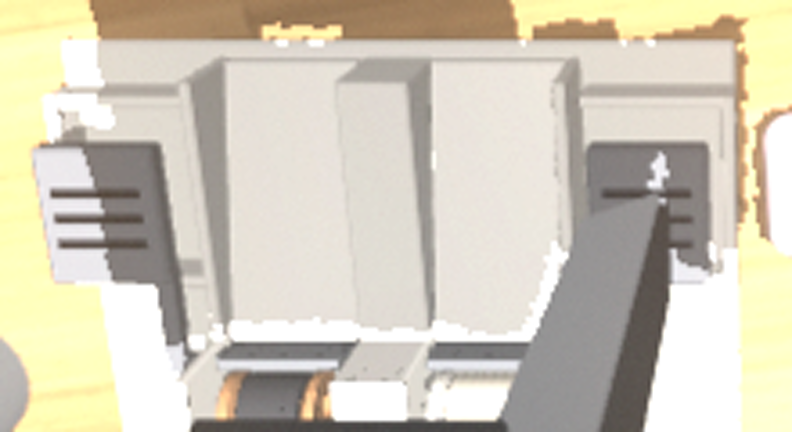

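The brightened crop gives the middle rib of the left key at about (648,218) and of the right key at (99,218). The front edge of the left chute's floor has its middle at about (495,61), and the right one's is at (282,61).

```bash
python3 - <<'E'
from h import *
c=dict(np.load('pics/w1.npz'))
P=[((648,218),(-.05,.081,.0405)),((99,218),(-.05,-.081,.0405)),((495,61),(-.09,.032,.01)),((282,61),(-.09,-.032,.01))]
W=[ray(c,(u/3.6+100-.4,v/3.6+180-.4),h[2]) for (u,v),h in P]
print(np.round(W,4))
th,R,t,e=fit([h for _,h in P],W); print(th,t,(e*1000).round(1))
mid=R@(-.05,.0565)+t; print(mid, R@(-.05,.081)+t)
T=Ro.from_euler('xyz',telemetry.get_obs()['eef_rot']).as_matrix()
d=np.r_[mid,.060]-telemetry.get_obs()['ee_pos']; print((T.T@d)*1000, 'turn',(np.arctan2(T[1,1],T[0,1])-(th+np.pi/2)))
E
```

```text
[[ 0.5104 -0.0922  0.0405]
 [ 0.4848 -0.2526  0.0405]
 [ 0.4634 -0.1349  0.01  ]
 [ 0.453  -0.2002  0.01  ]]
-0.15474689500253253 [ 0.54705372 -0.18074932] [[ 0.3  0.8]
 [-0.3  0.5]
 [ 0.3  0.4]
 [-0.2 -1.7]]
[ 0.50635954 -0.11721796] [ 0.51013573 -0.09301072]
[-63.20688579 -68.41042205 144.96893602] turn -0.0014242166604312434
```

Request:
{"op": "carry_out", "data": {
  "plan": [
    [[-16,-17,20,0,0,0,36.5],[-16,-17,25,0,0,0,36.5],[-16,-17,25,0,0,0,36.5],[-15,-17,25,0,0,0,36.5],[0,0,25,0,0,0,36.5],[0,0,15,0,0,0,36.5],[0,0,0,0,0,0,36.5],[0,0,0,0,0,0,36.5]]
  ]
}}

```text
time_s: 2.53
ee_pos: [0.5065, -0.1154, 0.0706]
eef_rot: [3.141, -0.001, 2.988]
force: [0.0, -0.2, 0.7]
grip_width: 0.0364
grip_force: 0.0
```

```bash
python3 - <<'E'
from h import *
o=telemetry.get_obs(); print(o['time_s'],o['ee_pos'],o['eef_rot'],o['force'])
T=Ro.from_euler('xyz',o['eef_rot']).as_matrix()
print((T.T@(np.array([.5064,-.1172,.06])-o['ee_pos']))*1000)
c=shot('wrist','w2.png')
E
```

```text
2.5333 [ 0.50650489 -0.11537261  0.07063864] [ 3.14139845e+00 -9.34332050e-04  2.98825420e+00] [ 0.0419265  -0.19094775  0.69759413]
[-0.1853973  -1.82403295 10.63811363]
```

View pics/w2.png

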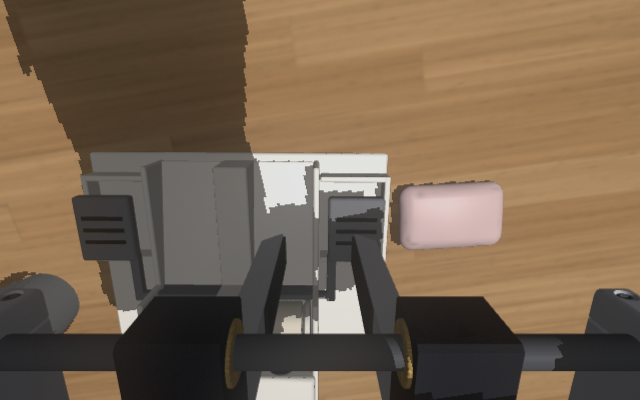

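The fingers straddle the outer wall of the left chute: one tip at (275,237) is over the chute and the other at (367,237) is over the left key. I'll descend now.

Request:
{"op": "carry_out", "data": {
  "plan": [
    [[0,-2,10,0,0,0,36.5],[0,0,10,0,0,0,36.5],[0,0,6,0,0,0,36.5],[0,0,0,0,0,0,36.5],[0,0,8,0,0,0,36.5],[0,0,8,0,0,0,36.5],[0,0,2,0,0,0,36.5],[0,0,0.5,0,0,0,36.5],[0,0,0,0,0,0,36.5],[0,0,0,0,0,0,36.5],[0,0,0,0,0,0,36.5]]
  ]
}}

```text
time_s: 3.5
ee_pos: [0.5068, -0.1186, 0.0264]
eef_rot: [3.142, 0.001, 2.987]
force: [-2.5, 1.0, 11.4]
grip_width: 0.0364
grip_force: 5.3
```

```bash
python3 - <<'E'
from h import *
o=telemetry.get_obs(); print(o['time_s'],o['ee_pos'],o['force'],o['moment'],o['grip_width'])
c=shot('wrist','w3.png'); t=shot('top','t3.png')
a=cv2.resize(c['pixels'][130:380,80:420,::-1],(640,470)); 
cv2.imwrite('pics/w3c.png',a)
cv2.imwrite('pics/t3c.png',cv2.resize(t['pixels'][200:310,325:485,::-1],None,fx=5,fy=5))
E
```

```text
3.5 [ 0.50681432 -0.11855814  0.02641528] [-2.46483481  1.0113645  11.39326824] [0.44054972 0.42115753 0.03495205] 0.03643310927082497
```

View pics/w3c.png

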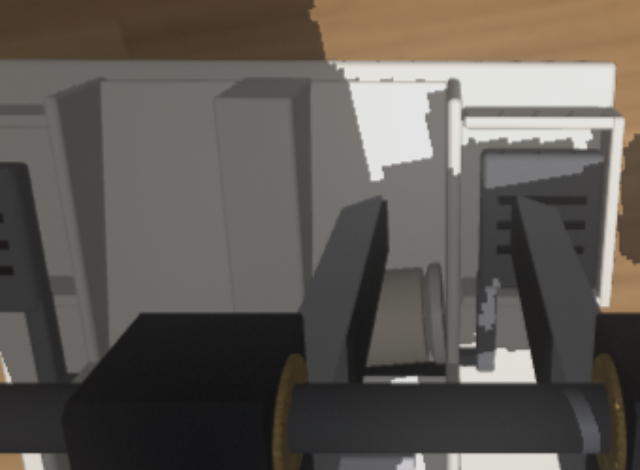

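The reel has come out past the gate and rests against the chute finger (around (405,315) in the crop). The key is down, with 11 N measured against a 4.5 N spring, so it is at the stop. I'll hold for a moment and check that it stays still.

Request:
{"op": "carry_out", "data": {
  "plan": [
    [[0,0,0,0,0,0,36.5],[0,0,0,0,0,0,36.5],[0,0,0,0,0,0,36.5],[0,0,0,0,0,0,36.5],[0,0,0,0,0,0,36.5],[0,0,0,0,0,0,36.5],[0,0,0,0,0,0,36.5],[0,0,0,0,0,0,36.5],[0,0,0,0,0,0,36.5],[0,0,0,0,0,0,36.5],[0,0,0,0,0,0,36.5],[0,0,0,0,0,0,36.5]]
  ]
}}

```text
time_s: 4.6
ee_pos: [0.5068, -0.1185, 0.0264]
eef_rot: [3.142, 0.001, 2.987]
force: [-2.1, 2.0, 10.1]
grip_width: 0.0361
grip_force: 5.2
```

```bash
python3 - <<'E'
from h import *
p=np.load('pics/w3.npz')['pixels'].astype(int)
c=shot('wrist','w4.png'); d=abs(c['pixels'].astype(int)-p).sum(2)
print((d>40).sum(), telemetry.get_obs()['force'],telemetry.get_obs()['ee_pos'])
ys,xs=np.where(d>40); print(list(zip(xs,ys))[:20])
a=c['pixels'][130:380,80:420,::-1].astype(float); a=np.clip(a*1.8,0,255).astype('uint8')
t=shot('top','t4.png'); b=cv2.resize(t['pixels'][200:310,325:485,::-1],(400,275))
cv2.imwrite('pics/w4c.png',np.hstack([cv2.resize(a,(374,275)),b]))
E
```

```text
17 [-2.40052777  0.95322258 10.84530926] [ 0.50678163 -0.11859108  0.02639867]
[(np.int64(3), np.int64(102)), (np.int64(334), np.int64(321)), (np.int64(335), np.int64(321)), (np.int64(336), np.int64(321)), (np.int64(337), np.int64(321)), (np.int64(334), np.int64(322)), (np.int64(335), np.int64(322)), (np.int64(336), np.int64(322)), (np.int64(337), np.int64(322)), (np.int64(342), np.int64(322)), (np.int64(334), np.int64(323)), (np.int64(335), np.int64(323)), (np.int64(336), np.int64(323)), (np.int64(337), np.int64(323)), (np.int64(376), np.int64(374)), (np.int64(306), np.int64(380)), (np.int64(306), np.int64(381))]
```

View pics/w4c.png

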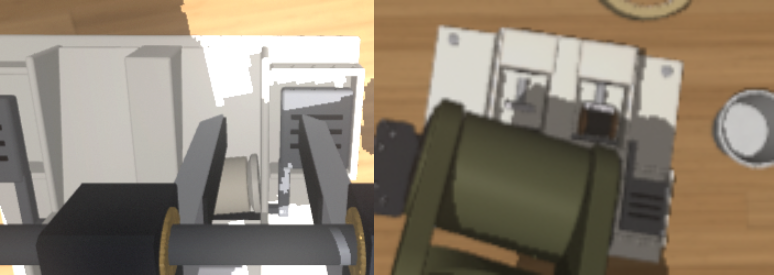

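The left view shows the reel still against the finger in front of the gate. In the top view the left cradle is empty, and the dark reel and right key are unchanged.

```bash
python3 -c "
from station import ctrl
print(ctrl.hand_in())"
```

```text
the job is handed in; nothing more can be done
None
```

The job is handed in with the left key held down at its stop and the larger reel lying still in the left chute, past its gate and against the other finger; the right key and smaller reel were not touched.

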